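# Swap two plaster castings onto their own drying bats

## Robot

A 7-joint arm with a two-finger parallel gripper is mounted at the origin on the work surface. World frame = base frame: x ahead of the robot, y to its left, z up, the work surface at z = 0. Lengths are in m, angles in degrees, forces in N, time in s.
With the tool pointing down it reaches from about 0.425 to 0.875 m from the base axis. Payload 4.7 kg.
Tool frame: the origin (TCP) lies on the mounting face of the last link; the fingertips stand 182 mm ahead of it and the grasp point (between the pads) lies 164 mm ahead of it; z points along the fingers, y is the line along which they close (so a half turn about z gives the same grasp; the last joint's range is limited). The gripper opens to 87 mm and grips with 3 to 60 N. Pads are 19 mm wide; open, the fingers measure 117 mm over their backs; the gripper's body (75 mm by 190 mm) begins 51 mm behind the grasp point.
Start: joints at [72.37, 18.392, -4.016, 83.108, 1.295, 78.541, -3.26], TCP at [0.206, -0.617, 0.405] pointing down, gripper open.
Joint ranges: [-163.93, 163.93], [-17.29, 119.83], [-79.2, 71.16], [3.27, 140.29], [-89.18, 269.18], [5.43, 117.66], [-154.24, 154.24]. Speed limits (degrees/s): [147.25, 147.25, 180, 180, 180, 180, 180].

## Interface

Orientations are given as [roll, pitch, yaw] about the fixed x, y, z axes, in that order (R = Rz(yaw) Ry(pitch) Rx(roll)).
In Python, from cell import env gives the robot as it stands.
- The arm moves only by the tool servo_tool, never from a script. Its argument "plan" is a list of rows, each an object with "xyz": the shift along the tool's x, y, z in cm, a list of three; "twist": the turn, a rotation vector about the tool's x, y, z in degrees, a list of three; "jaw": the closure, from 0 (fully open) to 1 (shut). In form: [{"xyz": [x, y, z], "twist": [wx, wy, wz], "jaw": jaw}, ...]. A call has 1 to 10 rows; each row is the pose to reach, as a shift and turn from the pose commanded when the call began, along the tool's axes at that moment; what a row does not reach only later rows make up. A row lasts 1/12 s, in which the tool goes at most 41.7 mm and 7.16 degrees, less where a joint would pass 70% of its speed; a pose out of reach is approached as far as the arm can. A call with a gripper value outside its range is refused whole. The fingers move at their own pace and stop on an object; "newtons" is the grip in N (left out, the last holds). Time passes only in rows, so rows that repeat a pose let the fingers close. It gives the time, the measured TCP pose, the force, the opening and the grip force at its end, in the units of the state.
- env.get_obs(): the state, without advancing time (a new reading comes with each control period).
- env.read_camera(name): name is "scene" or "top" or "wrist"; returns a dict with "img" (400x640x3 uint8, red, green, blue), "camera_matrix" (3x3 intrinsics, pixels), "R" (3x3) and "t" (3): a world point X has camera coordinates R X + t. Camera axes: x right, y down, z forward; pixel columns grow to the right and rows downward; lengths in m; the calibration is good to about 2 mm. A picture is of the moment at which its call begins. There is no depth.
- env.sign_off(): hands the job in; it is judged then, once.
The state is a dict: "time_s": time; "qpos": joint angles; "joint_velocities": joint speeds; "effort": joint torques, N m; "tool_pos": TCP position; "tool_rot": TCP orientation; "force": force on the tool from outside, world axes, zero at the start; "wrist_torque": the same for the moment, N m; "grip_width": finger opening in m; "grasp_force": force on a finger pad.
Only numpy, scipy, OpenCV 4.12 (cv2) and the standard library are available. Lean on these libraries where they do the work, as an engineer would, in place of code of your own. Each camera call takes 0.05 s, during which the arm holds its last target. There are 200 camera calls.

## Task

Two plaster castings were put on each other's drying bats: swap them, so that the small round finial stands upright in the middle of the round bat and the square pedestal stands upright in the middle of the square bat, its sides parallel to the bat's edges. The plaster is brittle: set the castings down rather than dropping them, and do not knock them over.

Things in the scene. Friction and masses are not known exactly. Their poses are not given: they have to be found in the camera images.
- finial: Small turned finial, white plaster, 100 mm tall, 0.2 kg, loose, starts upright on the square bat. Origin: centre of its underside, z up. Foot 60 mm across, 14 mm high; a waist; a straight round body 48 mm across from 42 to 80 mm above the underside (grip here, from above); a small tip. Not the bigger baluster (128 mm tall, 68 mm wide) farther from the robot.
- pedestal: Small square pedestal, white plaster, 88 mm tall, 0.25 kg, loose, starts upright on the round bat at any yaw. Origin: centre of its underside, z up, x and y square to its sides. Foot 62 x 62 mm, 16 mm high; straight shaft 48 x 48 mm from 16 to 78 mm up (grip here, from above); 36 mm square top step. Any quarter turn will do. Not the low 90 x 90 x 48 mm block farther away.
- round_bat: Round drying bat: dark wooden disc, 110 mm across, 12 mm thick, fixed on the table. Origin: centre of its underside (table height, 0), z up; castings stand on its top. The bats lie one to the robot's left, one to its right, at least 280 mm apart centre to centre; midway between them the table is clear, a place to set a casting aside for a moment.
- square_bat: Square drying bat: dark wooden slab, 110 x 110 mm, 12 mm thick, fixed flat on the table, somewhat turned. Origin: centre of its underside, at table height; x and y along its edges, z up. Castings stand on its top, 12 mm above.
Not all that is in view belongs to the job. Leave any pink look-alike of the finial alone.

How it is judged:
By the outcome, as a careful person would: the job done as asked, in the order asked, and still so for the second after the job is handed in, with the robot touching nothing.
It also fails if it takes over 67 s, if anything falls off the work surface, if the arm or the gripper's body presses on something with over 40 N, if the wrist force passes 120 N, or if a joint passes its speed limit or range.

## Working session

There is one attempt and no reset: what is moved stays moved. The work goes in short steps, Python scripts to look and compute and a tool call to move; the robot and the scene stay as the last step left them, time stands still between calls to the robot, and variables do not carry over. Pictures are saved under pics/ and viewed, at most 10 in all, crops included, and the job is handed in when it is done.

Besides the shell and the picture viewer there is one more tool, called after "Request:" by a JSON object that holds its "api" and its "payload", one argument or row to a line. servo_tool: Moves the arm, as the interface text tells. Its arguments: {"type":"object","properties":{"plan":{"type":"array","items":{"type":"object","properties":{"xyz":{"type":"array","items":{"type":"number"}},"twist":{"type":"array","items":{"type":"number"}},"jaw":{"type":"number"}}}},"newtons":{"type":"number"}},"required":["plan"]}

```bash
mkdir -p pics; cat > h.py <<'E'
import numpy as np, cv2
from cell import env
def cam(n,save=None):
    c=env.read_camera(n)
    if save: cv2.imwrite('pics/'+save,c['img'][:,:,::-1])
    return c
def ray(c,uv,z):
    K,R,t=map(np.array,(c['camera_matrix'],c['R'],c['t']))
    d=R.T@np.linalg.inv(K)@np.array([uv[0],uv[1],1.]); o=-R.T@t
    return o+d*(z-o[2])/d[2]
def proj(c,X):
    p=np.array(c['camera_matrix'])@(np.array(c['R'])@np.array(X)+np.array(c['t'])); return p[:2]/p[2]
E
python3 - <<'E'
from h import *
a=cam('top','top.png');b=cam('scene','scene.png')
for c in(a,b): print(-np.array(c['R']).T@c['t'])
o=env.get_obs();print(o['tool_pos'],o['tool_rot'],o['time_s'],o['force'])
E
```

```text
[ 0.41589147 -0.00825334  0.78501245]
[ 0.91359823 -0.28800981  0.76677654]
[ 0.20548569 -0.61647853  0.40378424] [-1.79902657e+02  4.75770845e-03  1.84387207e+01] 0.1 [0.02748949 0.44185986 0.71377599]
```

View pics/top.png

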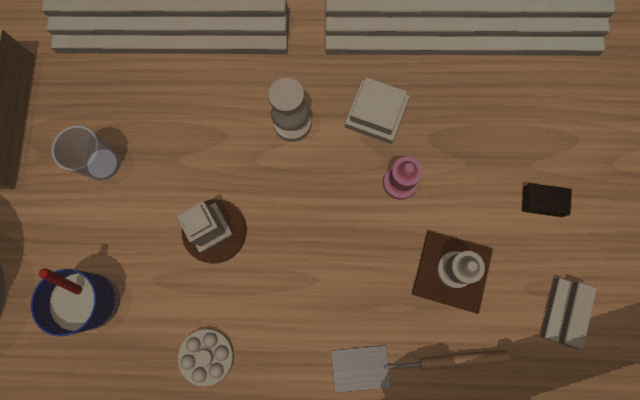

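View pics/scene.png

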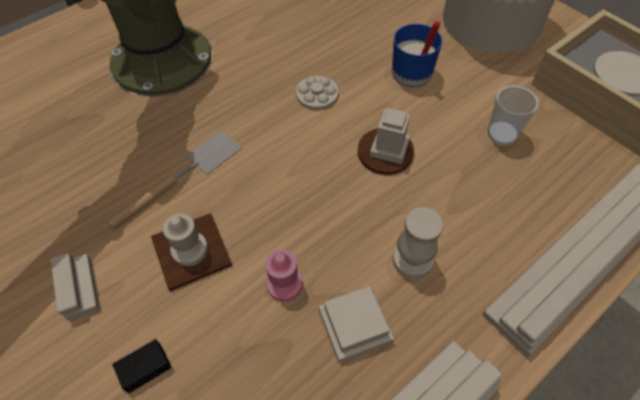

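The top view shows the pedestal (top step ≈ (196,220)) on the round bat ≈ (213,231), and the finial (tip ≈ (473,267)) on the square bat ≈ (453,271). The pink look-alike (403,177), the baluster and the low block lie farther away.

```bash
python3 - <<'E'
from h import *
from scipy.optimize import least_squares
c=cam('top'); im=c['img']; hsv=cv2.cvtColor(im,cv2.COLOR_RGB2HSV)
print(hsv[250,235],hsv[290,430],hsv[200,330],hsv[300,300],hsv[300,620])
def reg(u0,v0,u1,v1,f):
    m=np.zeros(im.shape[:2],np.uint8); m[v0:v1,u0:u1]=f[v0:v1,u0:u1]; 
    n,l,s,_=cv2.connectedComponentsWithStats(m); k=1+np.argmax(s[1:,4]); m=(l==k).astype(np.uint8)
    return max(cv2.findContours(m,cv2.RETR_EXTERNAL,cv2.CHAIN_APPROX_NONE)[0],key=cv2.contourArea)[:,0]
dark=((hsv[:,:,2]<85)&(hsv[:,:,1]>90)).astype(np.uint8)
for nm,b in(('round',(170,185,260,275)),('square',(400,220,505,325))):
    k=cv2.convexHull(reg(*b,dark))[:,0]
    P=np.array([ray(c,p+0.0,.012)[:2] for p in k])
    if nm=='round':
        r=least_squares(lambda q:np.hypot(*(P-q[:2]).T)-.055,P.mean(0),loss='soft_l1',f_scale=.002); print(nm,r.x,np.abs(r.fun).max(),len(P))
    else:
        print(nm,cv2.minAreaRect((P*1000).astype(np.float32)))
white=((hsv[:,:,1]<70)&(hsv[:,:,2]>70)).astype(np.uint8)
for nm,b in(('ped',(170,185,260,275)),('fin',(430,235,495,300))):
    k=reg(*b,white);print(nm,cv2.boundingRect(k),cv2.contourArea(k))
a=cv2.resize(im[190:270,165:265],None,fx=4,fy=4,interpolation=cv2.INTER_CUBIC)
b=cv2.resize(im[230:310,410:510],None,fx=4,fy=4,interpolation=cv2.INTER_CUBIC)
cv2.imwrite('pics/crop.png',cv2.convertScaleAbs(np.hstack([a,b])[:,:,::-1],alpha=1.4))
E
```

```text
[ 12 142  70] [ 13 165  62] [ 14 123 135] [ 13 117 137] [ 16 123 120]
round [0.51891508 0.19217517] 0.0006372770334580266 30
square ((459.59375, -208.70687866210938), (111.9816665649414, 111.92060852050781), 75.06778717041016)
ped (177, 202, 41, 40) 898.5
fin (438, 251, 47, 37) 1316.5
```

View pics/crop.png

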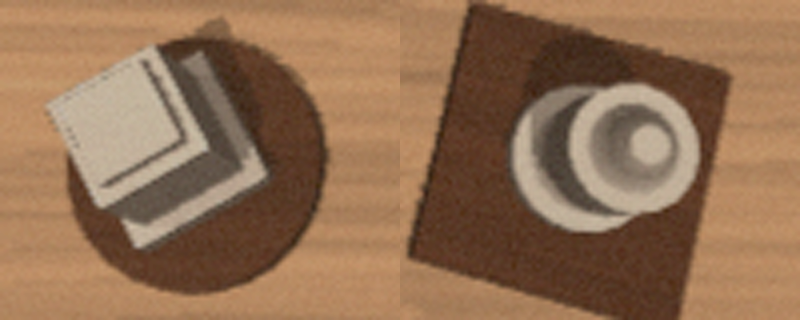

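The crop shows the shaft-top corners of the pedestal at (45,105), (157,45), (210,148), (103,207), and the finial's body circle centred near (634,148). Both castings stand slightly off-centre on their bats.

```bash
python3 - <<'E'
from h import *
c=cam('top')
f=lambda x,y,o,z:ray(c,(x/4+o[0]-.4,y/4+o[1]-.4),z)
C=np.array([f(x,y,(165,190),.09) for x,y in((45,105),(157,45),(210,148),(103,207))])
print('ped',C.mean(0)); d=np.roll(C,-1,0)-C
print(np.hypot(d[:,0],d[:,1]),np.degrees(np.arctan2(d[:,1],d[:,0]))%90)
print('foot mid',f(204,151+0,(165,190),.028), [f(x,y,(165,190),.028) for x,y in((270,180),(138,250))])
print('fin body',f(634-400,148,(410,230),.092),'tip',f(652-400,145,(410,230),.112))
E
```

```text
ped [0.52260518 0.1996836  0.09      ]
[0.04864106 0.04636921 0.04621211 0.04682089] [30.13854569 30.28571594 30.61261034 33.26013936]
foot mid [0.52206344 0.1856613  0.028     ] [array([0.5103821 , 0.15714926, 0.028     ]), array([0.48015614, 0.21052679, 0.028     ])]
fin body [ 0.46132865 -0.21173935  0.092     ] tip [ 0.46122566 -0.21232965  0.112     ]
```

Request:
{"api": "servo_tool", "payload": {
  "plan": [
    {"xyz":[3,-2.5,0.4],"twist":[0,0,-2],"jaw":0},
    {"xyz":[6.2,-5,0.8],"twist":[0,0,-4],"jaw":0},
    {"xyz":[9.4,-7.6,1.2],"twist":[0,0,-6],"jaw":0},
    {"xyz":[12.6,-10.2,1.6],"twist":[0,0,-8],"jaw":0},
    {"xyz":[15.8,-12.8,2],"twist":[0,0,-10],"jaw":0},
    {"xyz":[19,-15.4,2.4],"twist":[0,0,-11.6],"jaw":0},
    {"xyz":[22.2,-18,2.8],"twist":[0,0,-11.6],"jaw":0},
    {"xyz":[25.4,-20.6,3.2],"twist":[0,0,-11.6],"jaw":0},
    {"xyz":[28.6,-23.2,3.6],"twist":[0,0,-11.6],"jaw":0},
    {"xyz":[31.8,-25.8,4],"twist":[0,0,-11.6],"jaw":0}
  ],
  "newtons": 15
}}

```text
time_s: 1.03
tool_pos: [0.4262, -0.2694, 0.3647]
tool_rot: [180.0, 0.0, 30.0]
force: [0.8, -1.2, -0.0]
grip_width: 0.0873
grasp_force: 0.0
```

Request:
{"api": "servo_tool", "payload": {
  "plan": [
    {"xyz":[2.9,-1.6,0],"twist":[0,0,0],"jaw":0},
    {"xyz":[4.9,-2.7,0],"twist":[0,0,0],"jaw":0},
    {"xyz":[5.9,-3.2,0],"twist":[0,0,0],"jaw":0},
    {"xyz":[5.9,-3.2,0],"twist":[0,0,0],"jaw":0}
  ]
}}

```text
time_s: 1.37
tool_pos: [0.4619, -0.2116, 0.3648]
tool_rot: [-180.0, -0.0, 30.3]
force: [0.0, -0.6, 0.7]
grip_width: 0.0867
grasp_force: 0.0
```

```bash
python3 - <<'E'
from h import *
c=cam('wrist','w1.png');o=env.get_obs();print(o['tool_pos'],o['tool_rot'],o['time_s'])
print('pred body',proj(c,[.4613,-.2117,.092]),'foot',proj(c,[.4613,-.2117,.026]),'bat',[proj(c,np.array([.4596,-.2087,.012])+.055*np.sqrt(2)*np.array([np.cos(a),np.sin(a),0])).round() for a in np.radians([30,120,210,300])])
E
```

```text
[ 0.46080725 -0.21392008  0.36469714] [1.79985230e+02 3.17953337e-02 3.01377568e+01] 1.4167
pred body [323.19115545 202.09479744] foot [323.2835754  183.86143377] bat [array([320., 105.]), array([247., 180.]), array([320., 248.]), array([393., 181.])]
```

View pics/w1.png

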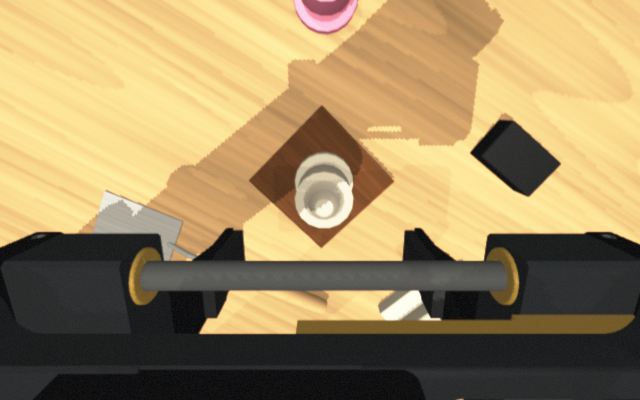

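The wrist view has the finial body centred at about (324,199) against (323,202) predicted. The bat corners (322,106), (249,180), (321,248), (394,182) match within 2 px. Descending to grip.

Request:
{"api": "servo_tool", "payload": {
  "plan": [
    {"xyz":[0.1,0,2.0],"twist":[0,0,0],"jaw":0},
    {"xyz":[0.2,0,5.0],"twist":[0,0,0],"jaw":0},
    {"xyz":[0.2,0,8.0],"twist":[0,0,0],"jaw":0},
    {"xyz":[0.2,0,10.5],"twist":[0,0,0],"jaw":0},
    {"xyz":[0.2,0,12.1],"twist":[0,0,0],"jaw":0},
    {"xyz":[0.2,0,12.8],"twist":[0,0,0],"jaw":0},
    {"xyz":[0.2,0,12.8],"twist":[0,0,0],"jaw":0.35},
    {"xyz":[0.2,0,12.8],"twist":[0,0,0],"jaw":0.45},
    {"xyz":[0.2,0,12.8],"twist":[0,0,0],"jaw":0.6},
    {"xyz":[0.2,0,12.8],"twist":[0,0,0],"jaw":0.6}
  ],
  "newtons": 15
}}

```text
time_s: 2.25
tool_pos: [0.4629, -0.2137, 0.2382]
tool_rot: [179.9, -0.1, 30.0]
force: [-0.3, -1.3, -0.6]
grip_width: 0.0681
grasp_force: 0.0
```

Request:
{"api": "servo_tool", "payload": {
  "plan": [
    {"xyz":[0,0,0],"twist":[0,0,0],"jaw":0.6},
    {"xyz":[0,0,0],"twist":[0,0,0],"jaw":0.6},
    {"xyz":[0,0,0],"twist":[0,0,0],"jaw":0.6},
    {"xyz":[0,0,0],"twist":[0,0,0],"jaw":0.6}
  ]
}}

```text
time_s: 2.58
tool_pos: [0.4625, -0.2127, 0.2372]
tool_rot: [-180.0, 0.0, 30.1]
force: [-2.0, 1.4, 3.4]
grip_width: 0.048
grasp_force: 15.0
```

Gripped (48 mm, 15 N). Lifting, then carrying to the middle.

Request:
{"api": "servo_tool", "payload": {
  "plan": [
    {"xyz":[0,0,-0.5],"twist":[0,0,0],"jaw":0.6},
    {"xyz":[0,0,-1.5],"twist":[0,0,0],"jaw":0.6},
    {"xyz":[0,0,-3],"twist":[0,0,0],"jaw":0.6},
    {"xyz":[0.5,-0.6,-4.2],"twist":[0,0,0],"jaw":0.6},
    {"xyz":[1.7,-2.2,-5],"twist":[0,0,0],"jaw":0.6},
    {"xyz":[3.4,-4.4,-5],"twist":[0,0,0],"jaw":0.6},
    {"xyz":[5.3,-6.9,-5],"twist":[0,0,0],"jaw":0.6},
    {"xyz":[7.2,-9.4,-5],"twist":[0,0,0],"jaw":0.6},
    {"xyz":[9.1,-11.9,-5],"twist":[0,0,0],"jaw":0.6},
    {"xyz":[10.8,-14.1,-5],"twist":[0,0,0],"jaw":0.6}
  ]
}}

```text
time_s: 3.42
tool_pos: [0.4852, -0.0342, 0.2876]
tool_rot: [180.0, -0.0, 30.1]
force: [0.9, 0.1, -4.0]
grip_width: 0.0478
grasp_force: 15.0
```

Request:
{"api": "servo_tool", "payload": {
  "plan": [
    {"xyz":[1.1,-1.5,0],"twist":[0,0,0],"jaw":0.6},
    {"xyz":[1.8,-2.3,0],"twist":[0,0,0],"jaw":0.6},
    {"xyz":[1.8,-2.3,1],"twist":[0,0,0],"jaw":0.6},
    {"xyz":[1.8,-2.3,3],"twist":[0,0,0],"jaw":0.6},
    {"xyz":[1.8,-2.3,4.5],"twist":[0,0,0],"jaw":0.6},
    {"xyz":[1.8,-2.3,5.2],"twist":[0,0,0],"jaw":0.6},
    {"xyz":[1.8,-2.3,5.5],"twist":[0,0,0],"jaw":0.6},
    {"xyz":[1.8,-2.3,5.7],"twist":[0,0,0],"jaw":0.6},
    {"xyz":[1.8,-2.3,5.7],"twist":[0,0,0],"jaw":0.6}
  ]
}}

```text
time_s: 4.17
tool_pos: [0.4896, -0.0087, 0.2298]
tool_rot: [180.0, -0.0, 30.0]
force: [0.5, -0.6, -2.7]
grip_width: 0.0475
grasp_force: 15.0
```

Request:
{"api": "servo_tool", "payload": {
  "plan": [
    {"xyz":[0,0,0.1],"twist":[0,0,0],"jaw":0.6},
    {"xyz":[0,0,0.2],"twist":[0,0,0],"jaw":0.6},
    {"xyz":[0,0,0.3],"twist":[0,0,0],"jaw":0.6},
    {"xyz":[0,0,0.4],"twist":[0,0,0],"jaw":0.6},
    {"xyz":[0,0,0.45],"twist":[0,0,0],"jaw":0.6},
    {"xyz":[0,0,0.5],"twist":[0,0,0],"jaw":0.6},
    {"xyz":[0,0,0.5],"twist":[0,0,0],"jaw":0.6}
  ]
}}

```text
time_s: 4.75
tool_pos: [0.4895, -0.008, 0.2252]
tool_rot: [180.0, 0.0, 30.0]
force: [-2.4, -0.3, 3.6]
grip_width: 0.0474
grasp_force: 15.0
```

Request:
{"api": "servo_tool", "payload": {
  "plan": [
    {"xyz":[0,0,0],"twist":[0,0,0],"jaw":0.4},
    {"xyz":[0,0,0],"twist":[0,0,0],"jaw":0.3},
    {"xyz":[0,0,0],"twist":[0,0,0],"jaw":0.1},
    {"xyz":[0,0,0],"twist":[0,0,0],"jaw":0},
    {"xyz":[0,0,0],"twist":[0,0,0],"jaw":0},
    {"xyz":[0,0,-1],"twist":[0,0,0],"jaw":0},
    {"xyz":[0,0,-4],"twist":[0,0,0],"jaw":0},
    {"xyz":[0,0,-7.5],"twist":[0,0,0],"jaw":0},
    {"xyz":[0,0,-11],"twist":[0,0,0],"jaw":0},
    {"xyz":[1.5,-1.8,-13],"twist":[0,0,0],"jaw":0}
  ]
}}

```text
time_s: 5.58
tool_pos: [0.494, 0.0114, 0.359]
tool_rot: [179.7, -0.1, 29.7]
force: [0.6, -0.7, 0.2]
grip_width: 0.0866
grasp_force: 0.0
```

Request:
{"api": "servo_tool", "payload": {
  "plan": [
    {"xyz":[2.1,-2.6,0],"twist":[0,0,0],"jaw":0},
    {"xyz":[4.2,-5.2,0],"twist":[0,0,0],"jaw":0},
    {"xyz":[6.3,-7.8,0],"twist":[0,0,0],"jaw":0},
    {"xyz":[8.4,-10.4,0],"twist":[0,0,0],"jaw":0},
    {"xyz":[10.3,-12.8,0],"twist":[0,0,0],"jaw":0},
    {"xyz":[11.7,-14.5,0],"twist":[0,0,0],"jaw":0},
    {"xyz":[11.7,-14.5,0],"twist":[0,0,0],"jaw":0},
    {"xyz":[11.7,-14.5,0],"twist":[0,0,0],"jaw":0}
  ]
}}

```text
time_s: 6.25
tool_pos: [0.5217, 0.2006, 0.3552]
tool_rot: [-180.0, -0.0, 30.2]
force: [1.1, -0.1, -1.0]
grip_width: 0.0867
grasp_force: 0.0
```

```bash
python3 - <<'E'
from h import *
c=cam('wrist','w2.png');o=env.get_obs();print(o['tool_pos'],o['tool_rot'],o['time_s'])
p=np.array([.5225,.1995,.09])
print([proj(c,p+.024*np.sqrt(2)*np.array([np.cos(a),np.sin(a),0])).round() for a in np.radians([75,165,255,345])],proj(c,[.5189,.1922,.012]))
E
```

```text
[0.52202791 0.19897955 0.35499138] [1.79968167e+02 2.24327679e-02 3.00759105e+01] 6.3
[array([295., 174.]), array([296., 232.]), array([354., 232.]), array([356., 174.])] [329.27981699 188.47889433]
```

View pics/w2.png

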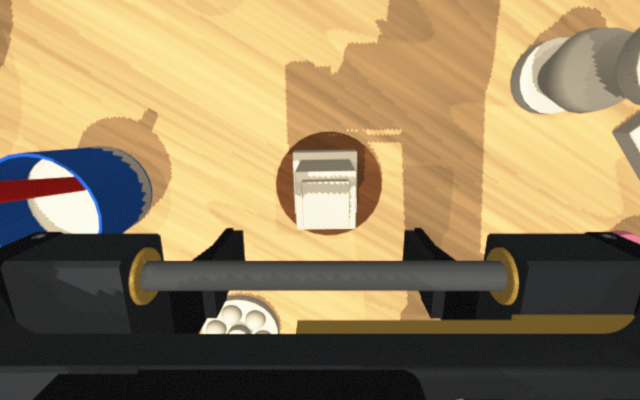

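Pedestal shaft spans columns 295–356, with its near edge at row ≈229 against 232 predicted, and square to the jaws. The jaw centre is ≈323. Descending.

Request:
{"api": "servo_tool", "payload": {
  "plan": [
    {"xyz":[0.1,0,2.0],"twist":[0,0,0],"jaw":0},
    {"xyz":[0.2,0,5.0],"twist":[0,0,0],"jaw":0},
    {"xyz":[0.2,0,8.0],"twist":[0,0,0],"jaw":0},
    {"xyz":[0.2,0,10.5],"twist":[0,0,0],"jaw":0},
    {"xyz":[0.2,0,12.0],"twist":[0,0,0],"jaw":0},
    {"xyz":[0.2,0,12.7],"twist":[0,0,0],"jaw":0},
    {"xyz":[0.2,0,12.7],"twist":[0,0,0],"jaw":0.35},
    {"xyz":[0.2,0,12.7],"twist":[0,0,0],"jaw":0.45},
    {"xyz":[0.2,0,12.7],"twist":[0,0,0],"jaw":0.6},
    {"xyz":[0.2,0,12.7],"twist":[0,0,0],"jaw":0.6}
  ]
}}

```text
time_s: 7.13
tool_pos: [0.5245, 0.2002, 0.2293]
tool_rot: [179.9, -0.1, 30.0]
force: [-0.4, -0.0, 0.0]
grip_width: 0.068
grasp_force: 0.0
```

Request:
{"api": "servo_tool", "payload": {
  "plan": [
    {"xyz":[0,0,0],"twist":[0,0,0],"jaw":0.6},
    {"xyz":[0,0,0],"twist":[0,0,0],"jaw":0.6},
    {"xyz":[0,0,0],"twist":[0,0,0],"jaw":0.6},
    {"xyz":[0,0,0],"twist":[0,0,0],"jaw":0.6},
    {"xyz":[0,0,0],"twist":[0,0,0],"jaw":0.6}
  ]
}}

```text
time_s: 7.55
tool_pos: [0.524, 0.2003, 0.2282]
tool_rot: [180.0, -0.0, 30.0]
force: [-1.4, -0.8, 3.4]
grip_width: 0.0478
grasp_force: 14.9
```

```bash
python3 - <<'E'
from h import *
o=env.get_obs();print(o['tool_pos'],o['tool_rot'],o['force'],o['qpos'])
E
```

```text
[0.52396713 0.20030197 0.22821933] [ 1.79981272e+02 -3.12588541e-02  3.00412227e+01] [-1.42022614 -0.80273429  3.35121708] [ 12.58017736  21.9964509  -42.44757245 105.78273578  17.21715455
  58.76294324 -96.79973256]
```

Gripped. Lifting high enough to pass over the finial, and turning 45° on the way.

Request:
{"api": "servo_tool", "payload": {
  "plan": [
    {"xyz":[0,0,-0.5],"twist":[0,0,0],"jaw":0.6},
    {"xyz":[0,0,-2],"twist":[0,0,0],"jaw":0.6},
    {"xyz":[0,0,-4.5],"twist":[0,0,0],"jaw":0.6},
    {"xyz":[0,0,-7.5],"twist":[0,0,0],"jaw":0.6},
    {"xyz":[0,0,-10.5],"twist":[0,0,0],"jaw":0.6},
    {"xyz":[0,0,-12.7],"twist":[0,0,0],"jaw":0.6},
    {"xyz":[0,0,-13.8],"twist":[0,0,0],"jaw":0.6},
    {"xyz":[-1,1.2,-13.8],"twist":[0,0,0],"jaw":0.6},
    {"xyz":[-2.8,3.4,-13.8],"twist":[0,0,0],"jaw":0.6},
    {"xyz":[-4.9,6.0,-13.8],"twist":[0,0,0],"jaw":0.6}
  ]
}}

```text
time_s: 8.38
tool_pos: [0.5106, 0.1247, 0.365]
tool_rot: [-179.9, 0.0, 30.3]
force: [0.4, -0.4, -0.9]
grip_width: 0.0481
grasp_force: 14.9
```

Request:
{"api": "servo_tool", "payload": {
  "plan": [
    {"xyz":[-2.1,2.6,0],"twist":[0,0,-4],"jaw":0.6},
    {"xyz":[-4.2,5.2,0],"twist":[0,0,-9],"jaw":0.6},
    {"xyz":[-6.3,7.8,0],"twist":[0,0,-14],"jaw":0.6},
    {"xyz":[-8.4,10.4,0],"twist":[0,0,-19],"jaw":0.6},
    {"xyz":[-10.5,13,0],"twist":[0,0,-24],"jaw":0.6},
    {"xyz":[-12.6,15.6,0],"twist":[0,0,-29],"jaw":0.6},
    {"xyz":[-14.7,18.2,0],"twist":[0,0,-34],"jaw":0.6},
    {"xyz":[-16.8,20.8,0],"twist":[0,0,-39],"jaw":0.6},
    {"xyz":[-18.9,23.4,0],"twist":[0,0,-43],"jaw":0.6},
    {"xyz":[-20.4,25.3,0],"twist":[0,0,-45],"jaw":0.6}
  ]
}}

```text
time_s: 9.22
tool_pos: [0.46, -0.2006, 0.3646]
tool_rot: [-179.9, 0.1, 75.1]
force: [0.6, -0.1, -2.0]
grip_width: 0.0478
grasp_force: 14.9
```

Request:
{"api": "servo_tool", "payload": {
  "plan": [
    {"xyz":[0,0,0],"twist":[0,0,0],"jaw":0.6},
    {"xyz":[0,0,0],"twist":[0,0,0],"jaw":0.6}
  ]
}}

```text
time_s: 9.38
tool_pos: [0.4606, -0.1989, 0.3645]
tool_rot: [-179.9, -0.0, 74.8]
force: [0.1, -0.1, -0.8]
grip_width: 0.0481
grasp_force: 14.9
```

Request:
{"api": "servo_tool", "payload": {
  "plan": [
    {"xyz":[-0.5,0.1,1.0],"twist":[0,0,0],"jaw":0.6},
    {"xyz":[-0.8,0.15,3.0],"twist":[0,0,0],"jaw":0.6},
    {"xyz":[-0.8,0.15,5.5],"twist":[0,0,0],"jaw":0.6},
    {"xyz":[-0.8,0.15,8.0],"twist":[0,0,0],"jaw":0.6},
    {"xyz":[-0.8,0.15,10.0],"twist":[0,0,0],"jaw":0.6},
    {"xyz":[-0.8,0.15,11.4],"twist":[0,0,0],"jaw":0.6},
    {"xyz":[-0.8,0.15,12.0],"twist":[0,0,0],"jaw":0.6},
    {"xyz":[-0.8,0.15,12.0],"twist":[0,0,0],"jaw":0.6}
  ]
}}

```text
time_s: 10.05
tool_pos: [0.4603, -0.2041, 0.2437]
tool_rot: [-179.8, -0.1, 75.2]
force: [-0.0, -0.2, -0.5]
grip_width: 0.048
grasp_force: 14.9
```

```bash
python3 - <<'E'
from h import *
c=cam('wrist','w3.png');o=env.get_obs();print(o['tool_pos'],o['tool_rot'],o['time_s'])
g=lambda p,h,y:[proj(c,np.array(p)+h*np.sqrt(2)*np.array([np.cos(a),np.sin(a),0])).round() for a in np.radians(np.array([45,135,225,315])+y)]
z=o['tool_pos'][2]-.216
print('bat',g([.4596,-.2087,.012],.055,-15)); print('foot top',g([.4596,-.2087,z+.016],.031,-15))
E
```

```text
[ 0.46086162 -0.20455431  0.24504083] [-1.79914445e+02 -4.06764937e-02  7.51386609e+01] 10.1
bat [array([409., 146.]), array([241., 145.]), array([251., 293.]), array([398., 294.])]
foot top [array([379., 194.]), array([271., 193.]), array([275., 289.]), array([374., 289.])]
```

View pics/w3.png

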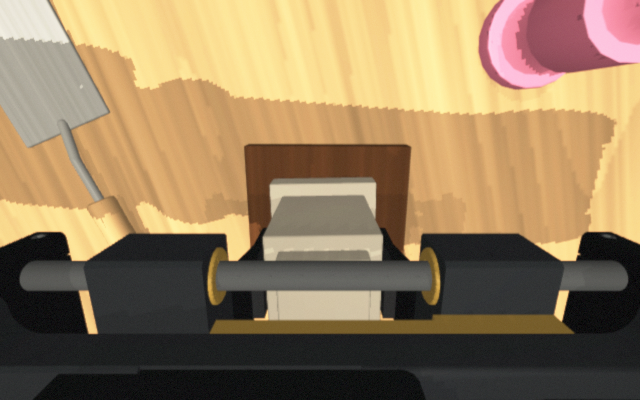

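Bat's far edge is at row 146 (columns 246–410) and the foot's front at rows 179–185 (columns 271–376). The pedestal is ~5 mm too far along tool +x and ~2 mm too far left; correcting, then measuring by code.

Request:
{"api": "servo_tool", "payload": {
  "plan": [
    {"xyz":[-0.25,0.1,0.3],"twist":[0,0,0],"jaw":0.6},
    {"xyz":[-0.5,0.15,0.6],"twist":[0,0,0],"jaw":0.6},
    {"xyz":[-0.5,0.15,0.9],"twist":[0,0,0],"jaw":0.6},
    {"xyz":[-0.5,0.15,0.9],"twist":[0,0,0],"jaw":0.6},
    {"xyz":[-0.5,0.15,0.9],"twist":[0,0,0],"jaw":0.6}
  ]
}}

```text
time_s: 10.52
tool_pos: [0.461, -0.2109, 0.2369]
tool_rot: [180.0, 0.0, 75.0]
force: [-0.3, 0.1, -2.9]
grip_width: 0.0477
grasp_force: 14.9
```

```bash
python3 - <<'E'
from h import *
c=cam('wrist','w4.png');o=env.get_obs();print(o['tool_pos'],o['tool_rot'],o['time_s'])
im=c['img'];hsv=cv2.cvtColor(im,cv2.COLOR_RGB2HSV)
w=((hsv[:,:,1]<80)&(hsv[:,:,2]>90)); d=(hsv[:,:,1]>90)&(hsv[:,:,2]<115)
print([(r,np.where(w[r,250:400])[0][[0,-1]]+250) for r in range(170,215,3) if w[r,250:400].sum()>20])
print([(r,np.where(d[r,220:440])[0][[0,-1]]+220) for r in range(140,180,3) if d[r,220:440].sum()>20])
col=im[130:240,325].astype(int).sum(1);print(col.tolist())
z=o['tool_pos'][2]-.216
e=lambda h,z:[proj(c,np.array([.4596,-.2087,z])+h*np.array([np.cos(np.radians(75)),np.sin(np.radians(75)),0])+s*h*np.array([np.sin(np.radians(75)),-np.cos(np.radians(75)),0])).round(1) for s in(-1,1)]
print('bat',e(.055,.012),'foot bottom',e(.031,z),'foot top',e(.031,z+.016),'shaft top',e(.024,z+.078))
E
```

```text
[ 0.46105423 -0.21083652  0.23692473] [1.79983018e+02 7.95222671e-03 7.50306778e+01] 10.5667
[(179, array([273, 372])), (182, array([271, 375])), (185, array([270, 375])), (188, array([269, 375])), (191, array([270, 375])), (194, array([270, 375])), (197, array([270, 375])), (200, array([270, 375])), (203, array([270, 375])), (206, array([271, 375])), (209, array([271, 375])), (212, array([271, 375]))]
[(140, array([236, 407])), (143, array([236, 407])), (146, array([236, 406])), (149, array([236, 406])), (152, array([236, 406])), (155, array([237, 406])), (158, array([237, 406])), (161, array([237, 406])), (164, array([237, 406])), (167, array([238, 405])), (170, array([238, 405])), (173, array([238, 405])), (176, array([238, 404])), (179, array([239, 405]))]
[471, 471, 473, 471, 386, 211, 164, 188, 195, 206, 203, 197, 206, 199, 206, 207, 197, 199, 207, 200, 199, 198, 204, 198, 211, 201, 201, 196, 194, 196, 196, 201, 196, 202, 190, 202, 206, 196, 209, 203, 197, 202, 203, 209, 208, 198, 208, 245, 316, 345, 352, 353, 369, 479, 579, 600, 603, 603, 605, 605, 607, 603, 604, 608, 597, 520, 379, 367, 358, 365, 363, 362, 363, 363, 367, 371, 361, 365, 373, 379, 368, 368, 368, 373, 368, 369, 368, 374, 374, 373, 367, 366, 365, 366, 356, 355, 361, 362, 361, 353, 354, 350, 355, 358, 377, 446, 520, 558, 562, 564]
bat [array([232.2, 135.5]), array([407. , 135.8])] foot bottom [array([269.7, 175.9]), array([369.3, 176.1])] foot top [array([265.1, 181.5]), array([373.1, 181.7])] shaft top [array([256. , 233.5]), array([377.8, 233.7])]
```

Pedestal agrees with bat centre to ~1 mm; trimming and setting down.

Request:
{"api": "servo_tool", "payload": {
  "plan": [
    {"xyz":[0.12,-0.05,0.15],"twist":[0,0,0],"jaw":0.6},
    {"xyz":[0.12,-0.05,0.3],"twist":[0,0,0],"jaw":0.6},
    {"xyz":[0.12,-0.05,0.45],"twist":[0,0,0],"jaw":0.6},
    {"xyz":[0.12,-0.05,0.55],"twist":[0,0,0],"jaw":0.6},
    {"xyz":[0.12,-0.05,0.65],"twist":[0,0,0],"jaw":0.6},
    {"xyz":[0.12,-0.05,0.72],"twist":[0,0,0],"jaw":0.6},
    {"xyz":[0.12,-0.05,0.79],"twist":[0,0,0],"jaw":0.6},
    {"xyz":[0.12,-0.05,0.86],"twist":[0,0,0],"jaw":0.6},
    {"xyz":[0.12,-0.05,0.86],"twist":[0,0,0],"jaw":0.6}
  ]
}}

```text
time_s: 11.32
tool_pos: [0.4609, -0.2095, 0.2282]
tool_rot: [180.0, 0.0, 75.0]
force: [-0.3, 0.5, -1.5]
grip_width: 0.0481
grasp_force: 14.9
```

Request:
{"api": "servo_tool", "payload": {
  "plan": [
    {"xyz":[0,0,0.05],"twist":[0,0,0],"jaw":0.6},
    {"xyz":[0,0,0.1],"twist":[0,0,0],"jaw":0.6},
    {"xyz":[0,0,0.1],"twist":[0,0,0],"jaw":0.6},
    {"xyz":[0,0,0.1],"twist":[0,0,0],"jaw":0.6}
  ]
}}

```text
time_s: 11.65
tool_pos: [0.461, -0.2095, 0.2282]
tool_rot: [-180.0, 0.0, 75.0]
force: [-3.9, 1.2, 6.2]
grip_width: 0.048
grasp_force: 14.9
```

Request:
{"api": "servo_tool", "payload": {
  "plan": [
    {"xyz":[0,0,0],"twist":[0,0,0],"jaw":0.4},
    {"xyz":[0,0,0],"twist":[0,0,0],"jaw":0.3},
    {"xyz":[0,0,0],"twist":[0,0,0],"jaw":0.1},
    {"xyz":[0,0,0],"twist":[0,0,0],"jaw":0},
    {"xyz":[0,0,0],"twist":[0,0,0],"jaw":0},
    {"xyz":[0,0,-1],"twist":[0,0,0],"jaw":0},
    {"xyz":[0,0,-4],"twist":[0,0,0],"jaw":0},
    {"xyz":[0,0,-7.5],"twist":[0,0,0],"jaw":0},
    {"xyz":[0,0,-11],"twist":[0,0,0],"jaw":0},
    {"xyz":[1,-0.1,-13],"twist":[0,0,0],"jaw":0}
  ]
}}

```text
time_s: 12.48
tool_pos: [0.4628, -0.2013, 0.3617]
tool_rot: [179.7, 0.1, 74.9]
force: [1.0, -0.6, 0.7]
grip_width: 0.0867
grasp_force: 0.0
```

Request:
{"api": "servo_tool", "payload": {
  "plan": [
    {"xyz":[2.5,-0.3,0],"twist":[0,0,0],"jaw":0},
    {"xyz":[5.5,-0.7,0],"twist":[0,0,0],"jaw":0},
    {"xyz":[8.5,-1.0,0],"twist":[0,0,0],"jaw":0},
    {"xyz":[11.5,-1.4,0],"twist":[0,0,0],"jaw":0},
    {"xyz":[14.5,-1.8,0],"twist":[0,0,0],"jaw":0},
    {"xyz":[17,-2.1,0],"twist":[0,0,0],"jaw":0},
    {"xyz":[18.6,-2.3,0],"twist":[0,0,0],"jaw":0},
    {"xyz":[19.2,-2.4,0],"twist":[0,0,0],"jaw":0},
    {"xyz":[19.2,-2.4,0],"twist":[0,0,0],"jaw":0},
    {"xyz":[19.2,-2.4,0],"twist":[0,0,0],"jaw":0}
  ]
}}

```text
time_s: 13.32
tool_pos: [0.4888, -0.0088, 0.3574]
tool_rot: [180.0, 0.1, 75.0]
force: [-0.6, -0.1, 0.0]
grip_width: 0.0869
grasp_force: 0.0
```

```bash
python3 - <<'E'
from h import *
c=cam('wrist','w5.png');o=env.get_obs();print(o['tool_pos'],o['tool_rot'],o['time_s'])
print(proj(c,[.4895,-.008,.08]),proj(c,[.4895,-.008,.014]))
E
```

```text
[ 0.48876989 -0.00937621  0.35724516] [1.79992398e+02 4.97422444e-02 7.49364180e+01] 13.3667
[323.33971896 198.31080746] [323.42834232 180.97480456]
```

View pics/w5.png

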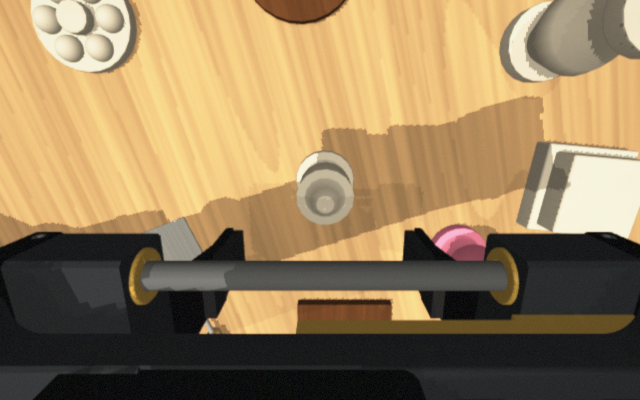

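The finial stands where it was left: body centre ≈(325,195) against (323,198) predicted, upright and between the jaws.

Request:
{"api": "servo_tool", "payload": {
  "plan": [
    {"xyz":[0.1,0,2.0],"twist":[0,0,0],"jaw":0},
    {"xyz":[0.1,0.1,5.0],"twist":[0,0,0],"jaw":0},
    {"xyz":[0.1,0.1,8.0],"twist":[0,0,0],"jaw":0},
    {"xyz":[0.1,0.1,11],"twist":[0,0,0],"jaw":0},
    {"xyz":[0.1,0.1,12.6],"twist":[0,0,0],"jaw":0},
    {"xyz":[0.1,0.1,13.2],"twist":[0,0,0],"jaw":0},
    {"xyz":[0.1,0.1,13.2],"twist":[0,0,0],"jaw":0.35},
    {"xyz":[0.1,0.1,13.2],"twist":[0,0,0],"jaw":0.45},
    {"xyz":[0.1,0.1,13.2],"twist":[0,0,0],"jaw":0.6},
    {"xyz":[0.1,0.1,13.2],"twist":[0,0,0],"jaw":0.6}
  ]
}}

```text
time_s: 14.2
tool_pos: [0.4909, -0.0074, 0.2266]
tool_rot: [179.8, 0.0, 75.0]
force: [-0.2, 0.4, 0.0]
grip_width: 0.0679
grasp_force: 0.0
```

Request:
{"api": "servo_tool", "payload": {
  "plan": [
    {"xyz":[0,0,0],"twist":[0,0,0],"jaw":0.6},
    {"xyz":[0,0,0],"twist":[0,0,0],"jaw":0.6},
    {"xyz":[0,0,0],"twist":[0,0,0],"jaw":0.6},
    {"xyz":[0,0,0],"twist":[0,0,0],"jaw":0.6},
    {"xyz":[0,0,0],"twist":[0,0,0],"jaw":0.6}
  ]
}}

```text
time_s: 14.62
tool_pos: [0.4903, -0.0072, 0.2256]
tool_rot: [180.0, 0.0, 75.0]
force: [-0.9, -0.2, 3.8]
grip_width: 0.0475
grasp_force: 15.0
```

Request:
{"api": "servo_tool", "payload": {
  "plan": [
    {"xyz":[0,0,-0.5],"twist":[0,0,0],"jaw":0.6},
    {"xyz":[0,0,-1.5],"twist":[0,0,0],"jaw":0.6},
    {"xyz":[0,0,-3],"twist":[0,0,0],"jaw":0.6},
    {"xyz":[0.7,-0.1,-4.7],"twist":[0,0,0],"jaw":0.6},
    {"xyz":[2.5,-0.3,-6],"twist":[0,0,0],"jaw":0.6},
    {"xyz":[5,-0.6,-6],"twist":[0,0,0],"jaw":0.6},
    {"xyz":[8,-1,-6],"twist":[0,0,0],"jaw":0.6},
    {"xyz":[11,-1.3,-6],"twist":[0,0,0],"jaw":0.6},
    {"xyz":[14,-1.7,-6],"twist":[0,0,0],"jaw":0.6},
    {"xyz":[16.7,-2,-6],"twist":[0,0,0],"jaw":0.6}
  ]
}}

```text
time_s: 15.45
tool_pos: [0.5135, 0.1612, 0.2856]
tool_rot: [-180.0, -0.0, 75.1]
force: [0.0, 0.0, -2.6]
grip_width: 0.0476
grasp_force: 15.0
```

Request:
{"api": "servo_tool", "payload": {
  "plan": [
    {"xyz":[2,-0.2,0.3],"twist":[0,0,0],"jaw":0.6},
    {"xyz":[3,-0.35,1.5],"twist":[0,0,0],"jaw":0.6},
    {"xyz":[3.3,-0.4,2.8],"twist":[0,0,0],"jaw":0.6},
    {"xyz":[3.3,-0.4,3.6],"twist":[0,0,0],"jaw":0.6},
    {"xyz":[3.3,-0.4,4],"twist":[0,0,0],"jaw":0.6},
    {"xyz":[3.3,-0.4,4],"twist":[0,0,0],"jaw":0.6},
    {"xyz":[3.3,-0.4,4],"twist":[0,0,0],"jaw":0.6}
  ]
}}

```text
time_s: 16.03
tool_pos: [0.5187, 0.1909, 0.2449]
tool_rot: [-180.0, 0.1, 74.9]
force: [0.2, 0.5, -3.6]
grip_width: 0.0476
grasp_force: 15.0
```

```bash
python3 - <<'E'
from h import *
c=cam('wrist','w6.png');o=env.get_obs();print(o['tool_pos'],o['tool_rot'],o['force'],o['time_s'])
z=o['tool_pos'][2]-.2256
for r,zz in((.055,.012),(.03,z+.014)): print([proj(c,np.array([.5189,.1922,zz])+r*np.array([np.cos(a),np.sin(a),0])).round(1) for a in np.radians([75,165,-15])])
hsv=cv2.cvtColor(c['img'],cv2.COLOR_RGB2HSV)
d=((hsv[:,:,1]>90)&(hsv[:,:,2]<115)).astype(np.uint8);w=((hsv[:,:,1]<80)&(hsv[:,:,2]>90))
for r in range(125,215,5):
  a=np.where(d[r,200:440])[0]+200;b=np.where(w[r,255:395])[0]+255
  print(r,a[[0,-1]] if len(a) else '',b[[0,-1]] if len(b) else '')
E
```

```text
[0.51884094 0.19121218 0.24537547] [1.79973778e+02 2.39116101e-02 7.49411245e+01] [ 0.2686864   0.30519807 -2.21471825] 16.0833
[array([322.6, 135. ]), array([244. , 214.8]), array([401.3, 214.9])]
[array([322.4, 179.6]), array([275.2, 225.9]), array([369.8, 225.9])]
125  
130 [323 325] 
135 [351 351] 
140  
145 [369 370] 
150 [273 376] 
155 [268 381] 
160 [264 386] 
165 [260 390] 
170 [258 393] 
175 [257 395] 
180 [258 397] [311 336]
185 [257 399] [300 347]
190 [258 401] [293 353]
195 [259 401] [288 358]
200 [259 402] [285 361]
205 [261 402] [282 365]
210 [259 402] [280 367]
```

View pics/w6.png

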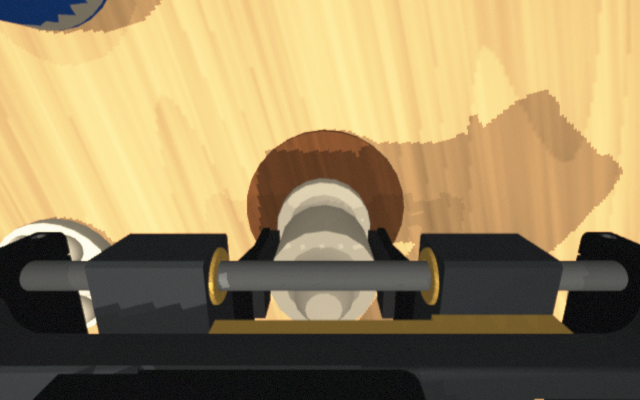

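Bat's far rim is at row ≈130 (columns 247–403) and the finial foot's far rim at ≈179 (centre column ≈323). Checking which rims are seen.

```bash
python3 - <<'E'
from h import *
c=cam('wrist');o=env.get_obs()
z=o['tool_pos'][2]-.2256
for r,zz in((.055,.012),(.055,0),(.03,z+.014),(.03,z)): print(proj(c,np.array([.5189,.1922,zz])+r*np.array([np.cos(np.radians(75)),np.sin(np.radians(75)),0])).round(1))
im=c['img'];print(im[124:215,323].astype(int).sum(1).tolist())
hsv=cv2.cvtColor(im,cv2.COLOR_RGB2HSV)
a=(im.astype(int).sum(2)<400)  # bat rim upper-arc points by row/col scan, fit circle on z=.012
P=np.array([ray(c,(u,100+np.argmax(im[100:200,u].astype(int).sum(1)<330)),.012)[:2] for u in range(285,340,3)])
from scipy.optimize import least_squares
r=least_squares(lambda q:np.hypot(*(P-q).T)-.055,[.519,.192],loss='soft_l1',f_scale=.001);print('bat',r.x,np.abs(r.fun).max())
c=cam('top');im=c['img'];hsv=cv2.cvtColor(im,cv2.COLOR_RGB2HSV)
E
```

```text
[322.1 135.7]
[322.2 134.3]
[322.  180.3]
[322.1 175.6]
[640, 638, 638, 640, 636, 580, 368, 212, 260, 266, 268, 273, 275, 274, 273, 281, 277, 281, 278, 276, 271, 272, 269, 267, 264, 276, 270, 243, 198, 192, 183, 199, 190, 183, 190, 196, 196, 191, 201, 197, 200, 200, 207, 210, 215, 208, 206, 199, 203, 202, 198, 205, 203, 214, 282, 343, 356, 365, 445, 544, 592, 608, 609, 610, 602, 610, 607, 606, 605, 609, 588, 551, 527, 512, 514, 519, 510, 496, 471, 462, 435, 363, 325, 325, 328, 327, 329, 328, 332, 339, 331]
bat [0.52215238 0.19448758] 0.00035224605679503446
```

The bat is ~4 mm farther along tool x than the finial, and ~1 mm to the right. Trimming and lowering.

Request:
{"api": "servo_tool", "payload": {
  "plan": [
    {"xyz":[0.2,0.05,0.1],"twist":[0,0,0],"jaw":0.6},
    {"xyz":[0.4,0.1,0.25],"twist":[0,0,0],"jaw":0.6},
    {"xyz":[0.4,0.1,0.4],"twist":[0,0,0],"jaw":0.6},
    {"xyz":[0.4,0.1,0.5],"twist":[0,0,0],"jaw":0.6},
    {"xyz":[0.4,0.1,0.6],"twist":[0,0,0],"jaw":0.6},
    {"xyz":[0.4,0.1,0.67],"twist":[0,0,0],"jaw":0.6},
    {"xyz":[0.4,0.1,0.74],"twist":[0,0,0],"jaw":0.6},
    {"xyz":[0.4,0.1,0.8],"twist":[0,0,0],"jaw":0.6},
    {"xyz":[0.4,0.1,0.8],"twist":[0,0,0],"jaw":0.6},
    {"xyz":[0.4,0.1,0.8],"twist":[0,0,0],"jaw":0.6}
  ]
}}

```text
time_s: 17.02
tool_pos: [0.5204, 0.1959, 0.2376]
tool_rot: [180.0, 0.0, 75.0]
force: [-2.3, -0.6, 4.6]
grip_width: 0.0472
grasp_force: 15.0
```

Request:
{"api": "servo_tool", "payload": {
  "plan": [
    {"xyz":[0,0,0],"twist":[0,0,0],"jaw":0.4},
    {"xyz":[0,0,0],"twist":[0,0,0],"jaw":0.3},
    {"xyz":[0,0,0],"twist":[0,0,0],"jaw":0.1},
    {"xyz":[0,0,0],"twist":[0,0,0],"jaw":0},
    {"xyz":[0,0,0],"twist":[0,0,0],"jaw":0},
    {"xyz":[0,0,-1],"twist":[0,0,0],"jaw":0},
    {"xyz":[0,0,-4],"twist":[0,0,0],"jaw":0},
    {"xyz":[0,0,-7.5],"twist":[0,0,0],"jaw":0},
    {"xyz":[0,0,-11],"twist":[0,0,0],"jaw":0},
    {"xyz":[0,0,-13],"twist":[0,0,0],"jaw":0}
  ]
}}

```text
time_s: 17.85
tool_pos: [0.5209, 0.1968, 0.3718]
tool_rot: [179.7, -0.2, 75.1]
force: [1.1, 0.3, 0.7]
grip_width: 0.0867
grasp_force: 0.0
```

Request:
{"api": "servo_tool", "payload": {
  "plan": [
    {"xyz":[-3,0,-2],"twist":[0,0,0],"jaw":0},
    {"xyz":[-6.5,0,-4],"twist":[0,0,0],"jaw":0},
    {"xyz":[-10,0,-4],"twist":[0,0,0],"jaw":0},
    {"xyz":[-13,0,-4],"twist":[0,0,0],"jaw":0},
    {"xyz":[-14,0,-4],"twist":[0,0,0],"jaw":0},
    {"xyz":[-14,0,-4],"twist":[0,0,0],"jaw":0},
    {"xyz":[-14,0,-4],"twist":[0,0,0],"jaw":0}
  ]
}}

```text
time_s: 18.43
tool_pos: [0.4843, 0.0608, 0.4078]
tool_rot: [179.9, -0.0, 75.0]
force: [0.1, 0.4, 0.2]
grip_width: 0.0869
grasp_force: 0.0
```

```bash
python3 - <<'E'
from h import *
a=cam('wrist')['img'];b=cam('scene')['img'];o=env.get_obs();print(o['tool_pos'])
cv2.imwrite('pics/end.png',np.vstack([np.hstack([cv2.resize(a[0:240],(400,150)),cv2.resize(b,(400,250))[:150]]),np.hstack([cv2.resize(b[90:180,330:450],(400,300),interpolation=3),cv2.resize(b[195:300,135:255][:90],(400,300),interpolation=3)])])[:,:,::-1])
c=cam('top');t=c['img'];p=[cv2.resize(t[v:v+100,u:u+100],(400,400),interpolation=cv2.INTER_CUBIC) for u,v in((163,180),(405,222))]
cv2.imwrite('pics/end2.png',cv2.convertScaleAbs(np.hstack(p)[:,:,::-1],alpha=1.4))
E
```

```text
[0.48445253 0.06230903 0.40752055]
```

View pics/end2.png

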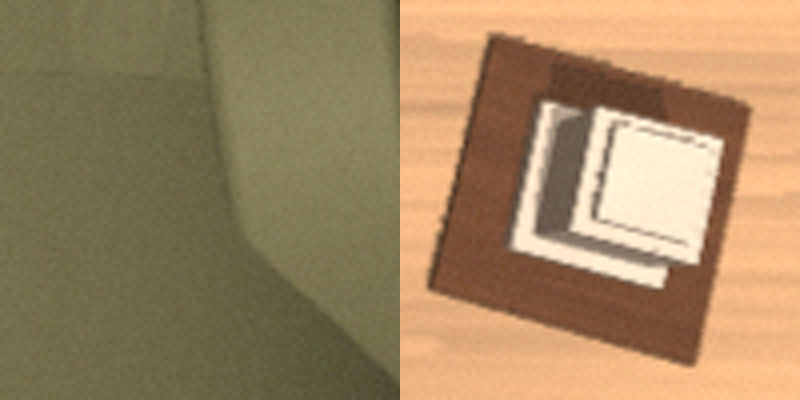

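The top crop shows the pedestal upright on the square bat, parallel to it (foot corners (510,248), (662,290), (540,100)). The arm hides the round bat, so I'll check the finial with the wrist camera.

```bash
python3 - <<'E'
from h import *
c=cam('top');f=lambda x,y,z:ray(c,((x-400)/4+405-.4,y/4+222-.4),z)[:2]
A,B,D=f(510,248,.028),f(662,290,.028),f(540,100,.028)
print('ped edges',np.linalg.norm(B-A),np.degrees(np.arctan2(*(A-B)[::-1]))%90,A+(B-A)/2+(D-A)/np.linalg.norm(D-A)*.031)
Q=np.array([f(*p,.012) for p in((492,35),(750,105),(695,365),(430,290))]);d=Q[1]-Q[0];print('bat',Q.mean(0),np.degrees(np.arctan2(d[1],d[0]))%90)
c=cam('wrist');im=c['img'];print(proj(c,[.5189,.1922,.012]),proj(c,[.5189,.1922,.026]))
cv2.imwrite('pics/w7.png',cv2.resize(im[0:200,220:440],(660,600),interpolation=cv2.INTER_CUBIC)[:,:,::-1])
E
```

```text
ped edges 0.06191044479274409 75.73308241299385 [ 0.45966655 -0.20884117]
bat [ 0.45909848 -0.20930811] 75.49603998880134
[323.45428253  49.84002813] [323.43405248  47.45299678]
```

View pics/w7.png

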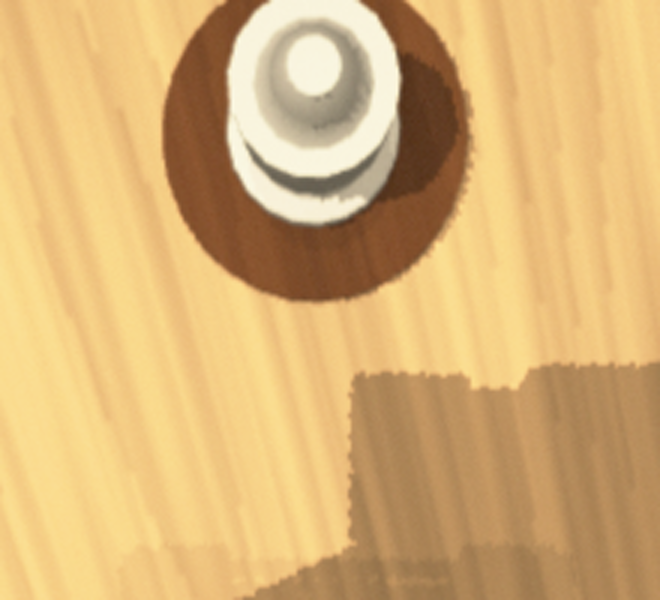

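The finial stands upright on the round bat: foot centre ≈(314,144) after parallax, bat centre ≈(316,148), so about 1–2 mm off. The pedestal is within 1 mm and 0.3°. Handing in.

```bash
python3 -c "
from h import *
print(env.sign_off())"
```

```text
the job is handed in; nothing more can be done
None
```

The castings are swapped and the job is handed in, in about 19 s. Both stand upright: the finial about 1–2 mm off the round bat's middle, the pedestal within 1 mm and square to its bat to 0.3°, by my camera measurements.

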